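# Set the straightedge to the stop pins and clamp it for scoring

## Task

A glass plate is to be scored on the trimming board. Slide the straightedge across the plate until its far edge bears lightly but surely on both stop pins at once, pressing it home gently so that neither pin is pushed out of its setting; then press the clamp lever all the way down, so that the clamp holds it there against both pins. Leave the other things on and round the board where they are.

Things in the scene. Friction and masses are not known exactly. Their poses are not given: they have to be found in the camera images.
- board: Grey plastic trimming board, 240 (its x) x 360 (its y) x 18 mm, fixed to the bench. Origin: centre of its underside; x away from the robot, y left, z up; yaw varies. A screen 0.5 m high stands in front and to the right of the robot, and an upright mini computer about 0.2 m high between the robot and the board. A white-backed glass plate, 200 x 150 mm, lies flush in its smooth top (z = 18 mm).
- straightedge: Loose steel bar lying flat on the board, 46 (x) x 300 (y) x 8 mm (z), 0.4 to 0.9 kg. Origin: centre of its underside; x points across it to the pins: far, dark-faced edge at x = +23 mm, near edge at -23. A black finger guard stands along the near edge, x = -23 to -15, y = -100 to 100, up to z = 19 mm: push on it low down, or hold it. Sliding the bar takes 1.5 to 6.5 N.
- pin_left: Steel stop pin left of the plate, 8 mm diameter, 14 mm high; origin at the foot of its axis, on the board's top, at y = +77 mm and x = 18 to 40 mm of the board (set independently of the other). It does not give, but is held by friction only: press it with 1 to 4 N; more than 5 N counts as knocked out of its setting.
- pin_right: The same pin on the right of the plate, at y = -107 mm of the board, 184 mm from the left one; also 5 N at most.
- clamp_lever (a joint): Toggle clamp lever at the board's left end, rad. Near 0: open, rising 65 degrees towards the robot (board's -x); it swings down about an axis along the board's y. 1.10: hard stop, lever about level; the foot has then gone down 6.4 mm, in step with the lever, and presses on the straightedge under it. Stiff hinge, stays where left; 2 to 5 N at the grip moves it.
- clamp_pivot (a point): The lever's hinge axis, at (2, 115, 92) mm of the board, above the clamp's foot.
- lever_grip (a point): Middle of the lever's black grip, on its centre line, 85 mm from clamp_pivot; the grip is a 15 mm round bar 62 mm long (42 to 104 mm from the pivot).
- clamp_foot: Clamp's round rubber foot, 15 mm wide, over the path of the straightedge's left end; origin: centre of its lower face, 14 mm above the board's top when open. Its bracket: a column behind the straightedge's left end (board y = 153 to 175 mm) and a head 64 to 80 mm above the bench.
- scriber: Bystander: glass scriber like a pen, 117 mm long, lying on the far part of the board beyond the pins.
- beaker: Bystander: glass beaker, 61 mm wide, 76 mm high, on the bench to the left of the board.
- vial_clear: Bystander: small vial with blue cap, 26 mm wide, 50 mm high, on the bench to the right of the board.
- petri_stack: Bystander: two stacked petri dishes, 59 mm wide, 31 mm high, on the bench to the left of the board.
- vial_amber_b: Bystander: small brown vial with black cap, 23 mm wide, 45 mm high, on the far left corner of the board, beyond the clamp.

How it is judged:
By the outcome, as a careful person would: the job done as asked, in the order asked, and still so for the second after the job is handed in, with the robot touching nothing.
It also fails if it takes over 70 s, if anything falls off the work surface, if the arm or the gripper's body presses on something with over 40 N, if the wrist force passes 120 N, or if a joint passes its speed limit or range.

## Robot

A 6-joint arm with a two-finger parallel gripper is mounted at the origin on the work surface; the furniture and walls round the work are solid. World frame = base frame: x ahead of the robot, y to its left, z up, the work surface at z = 0. Lengths are in m, angles in rad, forces in N, time in s.
With the tool pointing down it reaches from about 0.275 to 0.875 m from the base axis. Payload 12.5 kg.
Tool frame: the origin (TCP) lies on the centre line of the jaws, within the pads' length; the fingertips stand 25 mm ahead of it and the grasp point (between the pads) lies 6 mm ahead of it; z points along the fingers, y is the line along which they close (so a half turn about z gives the same grasp; the last joint's range is limited). The gripper opens to 85 mm and grips with 20 to 120 N. Pads are 22 mm wide; open, the fingers measure 114 mm over their backs; the gripper's body (76 mm by 85 mm) begins 54 mm behind the grasp point. The pads swing forward as they close: fully open they stand 13 mm farther back than shut.
Start: joints at [-1.411, 0.351, 1.652, -0, 1.139, -0.085], TCP at [0.133, -0.534, 0.256] pointing down, gripper open.
Joint ranges: [-2.75, 2.75], [-0.79, 2.1], [0.01, 2.65], [-1.57, 4.71], [0.07, 3.14], [-2.87, 2.87]. Speed limits (rad/s): [2.22, 2.22, 2.79, 3.14, 3.14, 3.14].

## Interface

Orientations are given as a 3x3 rotation matrix whose columns are the frame's x, y, z axes.
In Python, from cell import arm gives the robot as it stands. The module is installed in compiled form; this text tells all that it offers. Calls block until the motion is done:
- arm.move_ptp(position, orientation): joint-space move of the TCP to a pose.
- arm.movel(position, speed=0.15, attitude=None): straight line of the TCP; attitude=None keeps the orientation; speed is the mean speed in m/s.
- arm.goto_joints(angles): joint-space move.
- arm.let_go() and arm.grasp(): open the fingers fully, or close them until they stop; the grip force is fixed at half the most.
- arm.wait(seconds).
- arm.solve_ik(position, orientation): joint angles nearest the present ones, or None.
- arm.get_state(): the state.
- arm.grab_frame(name): name is "scene" or "top"; returns the picture (480x640x3 uint8, blue, green, red); there is no depth.
- arm.get_calibration(name): a dict with "camera_matrix" (3x3 intrinsics, pixels), "T" (4x4, takes a point from camera to world coordinates). Camera axes: x right, y down, z forward; pixel columns grow to the right and rows downward; lengths in m; the calibration is good to about 2 mm. A picture is of the moment at which its call begins. get_calibration takes no time and is no camera call.
A pose or a line that the arm cannot do raises arm.IKError and nothing moves.
- arm.hand_in(): hands the job in; it is judged then, once.
Trained networks look in the newest picture that a camera, given by its name, has taken for a name from the list of things; names that differ only in an ending like _2 or _b are one class to them, and where a whole thing is asked for, a point or a joint stands for the part that bears it (a point fixed in the world has none). Each returns a list of dicts, best first, with "p" (0 to 1); they miss things now and then, are a little off and sometimes report something else, mostly with a low value. They report only what shows in the picture. A call takes as long as a camera call.
- arm.search_frame(name, camera): "xyz" ([x, y, z] in m, in world coordinates, good to about 4 mm: the middle of the surface that is visible of it).
- arm.regions_of(name, camera): "region" (480x640 bool, what is visible of it).
The state is a dict: "time_s": time; "q": joint angles; "qvel": joint speeds; "joint_efforts": joint torques, N m; "tool_pos": TCP position; "tcp_rot": TCP orientation; "ft_force": force on the tool from outside, world axes, zero at the start; "torque": the same for the moment, N m; "grip_width": finger opening in m; "grasp_force": force on a finger pad.
Only numpy, scipy, OpenCV 4.12 (cv2) and the standard library are available. Lean on these libraries where they do the work, as an engineer would, in place of code of your own. Each camera call takes 0.05 s, during which the arm holds its last target. There are 200 camera calls.

## Working session

There is one attempt and no reset: what is moved stays moved. The work goes in short steps, each a Python script; the robot and the scene stay as the last script left them, time stands still between calls to the robot, and variables do not carry over. Pictures are saved under pics/ and viewed, at most 10 in all, crops included, and the job is handed in when it is done.

```bash
mkdir -p pics
cat > h.py <<'E'
import numpy as np, cv2
from cell import arm
def cal(n):
    c=arm.get_calibration(n); return np.array(c["camera_matrix"]),np.array(c["T"])
def proj(n,P):
    K,T=cal(n); P=np.atleast_2d(P); W=np.linalg.inv(T); q=(W[:3,:3]@P.T+W[:3,3:]); u=K@q; return (u[:2]/u[2]).T
def back(n,uv,z):
    K,T=cal(n); uv=np.atleast_2d(uv).astype(float); d=T[:3,:3]@np.linalg.inv(K)@np.c_[uv,np.ones(len(uv))].T
    o=T[:3,3:]; s=(z-o[2])/d[2]; return (o+s*d).T
E
python3 - <<'E'
from h import *
for n in("scene","top"):
    cv2.imwrite(f"pics/{n}0.png",arm.grab_frame(n)); print(n,cal(n)[1][:3].round(3).tolist(),cal(n)[0][0,0])
    for t in "board straightedge pin_left pin_right clamp_lever lever_grip clamp_foot clamp_pivot".split():
        print(t,[(np.round(r["xyz"],4).tolist(),round(r["p"],2)) for r in arm.search_frame(t,n)[:3]])
s=arm.get_state();print(s["time_s"],s["ft_force"],s["grip_width"])
E
```

```text
scene [[-0.876, -0.248, 0.414, 0.103], [-0.482, 0.479, -0.734, 0.898], [-0.016, -0.842, -0.539, 0.733]] 536.3590989630433
board [([0.5913, 0.1502, 0.0205], 0.94)]
straightedge [([0.522, 0.1148, 0.0287], 0.76)]
pin_left []
pin_right []
clamp_lever [([0.5832, 0.2193, 0.1426], 0.63), ([0.5711, 0.4306, 0.0488], 0.23)]
lever_grip [([0.5856, 0.2162, 0.1451], 0.53)]
clamp_foot [([0.6091, 0.212, 0.042], 0.59)]
clamp_pivot []
top [[0.046, -0.97, 0.239, 0.32], [-0.999, -0.046, 0.008, 0.082], [0.003, -0.239, -0.971, 1.18]] 487.74113674564035
board [([0.5976, 0.098, 0.0215], 0.89)]
straightedge [([0.5246, 0.0822, 0.0238], 0.89)]
pin_left []
pin_right []
clamp_lever [([0.585, 0.208, 0.1592], 0.51)]
lever_grip [([0.5816, 0.212, 0.1586], 0.43), ([0.701, 0.1849, 0.0587], 0.41)]
clamp_foot []
clamp_pivot [([0.6014, 0.0961, 0.0205], 0.63), ([0.6701, 0.0425, 0.0262], 0.45)]
0.9 [-0.28018538 -0.12244148  1.50292257] 0.0849969394329764
```

View pics/scene0.png

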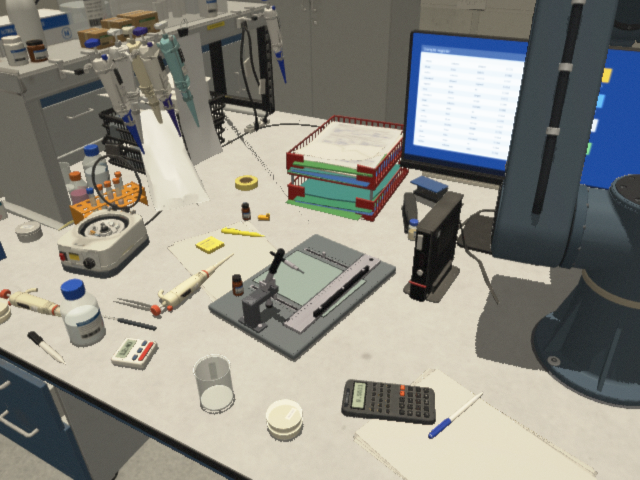

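View pics/top0.png

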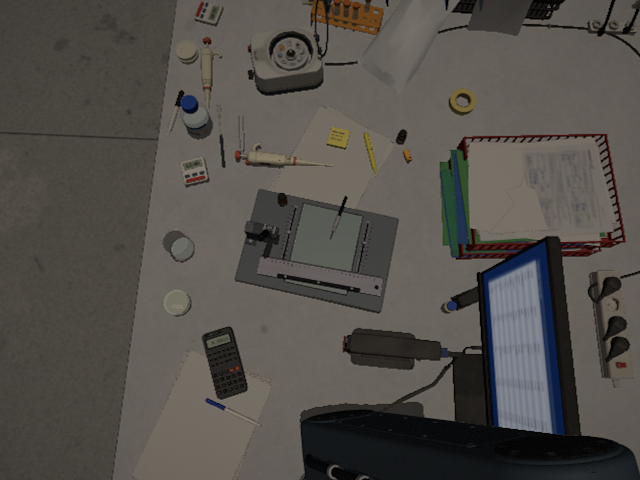

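The top view shows the board with corners near (260,190), (398,217), (380,311) and (236,280). The straightedge runs along the near side and the clamp is at (262,232). I'll enlarge both views.

Run:
```python
import cv2
t=cv2.imread("pics/top0.png")[180:320,228:408]; cv2.imwrite("pics/topc.png",cv2.resize(t,None,fx=4.2,fy=4.2,interpolation=cv2.INTER_CUBIC))
t=cv2.imread("pics/scene0.png")[225:365,205:400]; cv2.imwrite("pics/scenec.png",cv2.resize(t,None,fx=4,fy=4,interpolation=cv2.INTER_CUBIC))
```

```text
(no output)
```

View pics/topc.png

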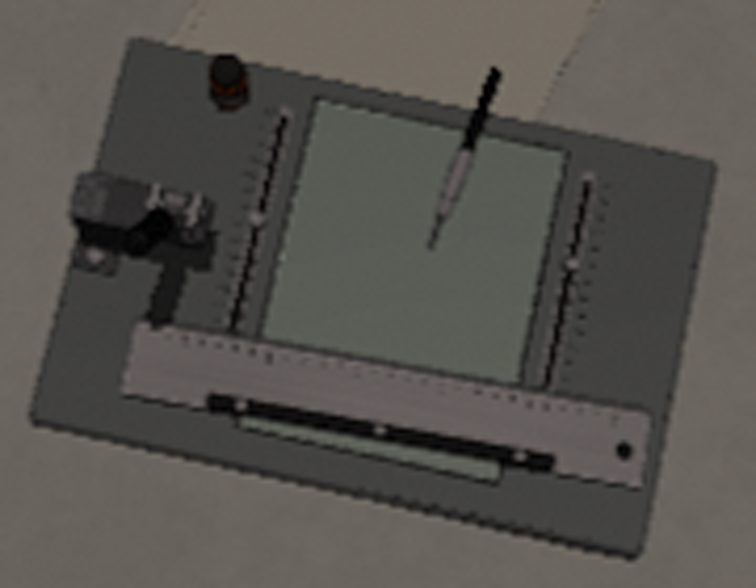

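View pics/scenec.png

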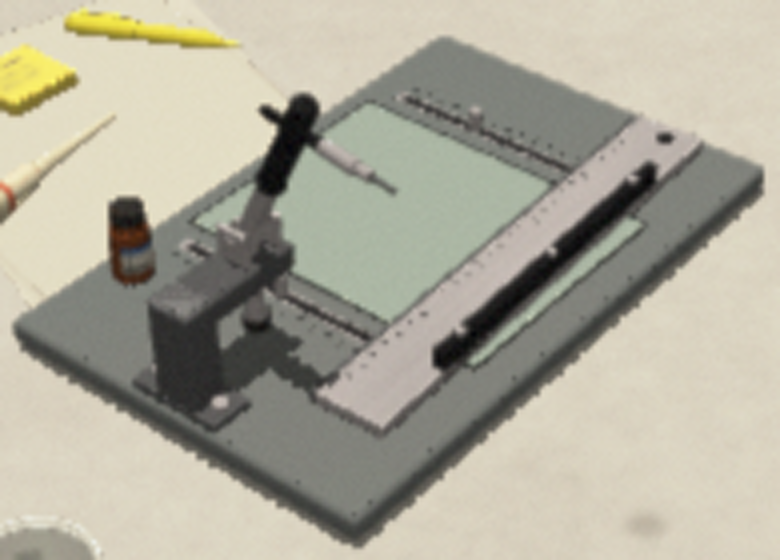

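The crops show the left pin at top-crop (257,217) and the right pin at (572,264). The bar corners are at (137,322), (650,410), (642,488) and (122,395). The lever is open, up and toward the robot. Next I'll fit the poses.

Run:
```python
from h import *
from scipy.optimize import least_squares
tc=lambda a:np.array(a)/4.2+[228,180]-0.38; sc=lambda a:np.array(a)/4+[205,225]-0.38
# board frame corners at top: FL, FR, NR, NL
B=np.array([[120,180,18],[120,-180,18],[-120,-180,18],[-120,180,18]])/1e3
ti=tc([(130,38),(717,160),(640,555),(32,420)])
si=sc([(16,327),(443,38),(763,170),(356,524)])
def X(p,Q):
    c,s=np.cos(p[2]),np.sin(p[2]); Q=np.atleast_2d(Q); return np.c_[p[0]+c*Q[:,0]-s*Q[:,1],p[1]+s*Q[:,0]+c*Q[:,1],Q[:,2]]
f=lambda p:np.r_[(proj("top",X(p,B))-ti).ravel(),(proj("scene",X(p,B))-si).ravel()]
r=least_squares(f,[.6,.1,-.2]);p=r.x;print("board",p,r.fun.round(1).tolist())
inv=lambda W:np.c_[(W[:,:2]-p[:2])@np.array([[np.cos(p[2]),-np.sin(p[2])],[np.sin(p[2]),np.cos(p[2])]]),W[:,2]]*1000
pt=back("top",tc([(257,216),(572,263)]),.032)
ps=back("scene",sc([(475,108),(282,284)]),.032)
print("pins top",inv(pt).round(1).tolist(),"scene",inv(ps).round(1).tolist())
S=np.array([[23,150,8],[23,-150,8],[-23,-150,8],[-23,150,8]])/1e3+[0,0,.018]
bt=tc([(138,322),(650,410),(642,487),(122,393)])
bs=sc([(315,393),(640,114),(703,143),(382,430)])
g=lambda q:np.r_[(proj("top",X(q,S))-bt).ravel(),(proj("scene",X(q,S))-bs).ravel()]
r=least_squares(g,[.52,.1,-.2]);q=r.x;print("bar",q,r.fun.round(1).tolist(),"in board",inv(X(q,[[0,0,.018],[.023,.15,.018],[.023,-.15,.018]])).round(1).tolist())
piv=X(p,[[.002,.115,.092]]);print("pivot",piv, "px top",proj("top",piv),"grip",X(p,[[.002-.085*np.cos(1.134),.115,.092+.085*np.sin(1.134)]]))
print("computer top",back("top",[(345,330),(345,368),(415,335),(413,368)],.2).round(3).tolist())
np.save("pose.npy",np.r_[p,q])
```

```text
board [ 0.59050757  0.09413459 -0.16969708] [-0.6, -0.4, 0.2, 0.0, 0.8, 0.8, -1.6, 0.7, -1.5, -1.1, -0.4, -1.2, 1.0, -1.0, 0.3, -0.1]
pins top [[24.5, 76.8, 32.0], [36.2, -107.1, 32.0]] scene [[37.4, -109.5, 32.0], [15.7, 82.0, 32.0]]
bar [ 0.52225274  0.08584395 -0.13198749] [-0.3, -0.8, 0.5, 0.1, -0.4, 0.6, -0.4, 0.8, -0.8, -0.2, -0.7, 0.1, 0.4, -0.8, 0.7, -0.3] in board [[-65.9, -19.7, 18.0], [-48.5, 131.1, 18.0], [-37.2, -168.7, 18.0]]
pivot [[0.61190047 0.20714496 0.092     ]] px top [[269.01787411 230.00708123]] grip [[0.57645868 0.21321773 0.16901949]]
computer top [[0.385, 0.03, 0.2], [0.312, 0.027, 0.2], [0.382, -0.109, 0.2], [0.318, -0.105, 0.2]]
```

The poses are consistent. In the board frame the pins sit at x≈24.5 (left) and 36.5 (right), and the bar needs about +0.027 rad of rotation. Next I'll raise the arm clear of the screen, swing across and close the fingers.

```bash
cat >> h.py <<'E'
P=np.load("pose.npy"); p=P[:3]; q0=P[3:]
def W(x,y,z,f=None):
    f=p if f is None else f; c,s=np.cos(f[2]),np.sin(f[2]); return np.array([f[0]+c*x-s*y,f[1]+s*x+c*y,z])
def Rdown(yaw):  # tool y along heading yaw, z down
    y=np.array([np.cos(yaw),np.sin(yaw),0]); z=np.array([0,0,-1.]); return np.c_[np.cross(y,z),y,z]
def F(n=5,dt=.01):
    a=[]
    for _ in range(n): a.append(arm.get_state()["ft_force"]); arm.wait(dt)
    return np.mean(a,0),np.std(a,0)
PY=p[2]+np.arctan2(12,184)  # bar yaw when home
E
python3 - <<'E'
from h import *
print("screen top edge",back("top",[(483,270),(552,238),(500,432),(568,432)],.5).round(3).tolist())
s=arm.get_state(); print(np.round(s["q"],3), np.round(s["tcp_rot"],2).tolist())
up=arm.solve_ik([0.10,-.42,.62],s["tcp_rot"]); print("up",up)
for k in (0,np.pi):
    g=arm.solve_ik(W(-.066-.05,-.017,.046),Rdown(PY+k)); print(k,g)
    g=arm.solve_ik(W(-.066-.05,-.017,.62),Rdown(PY+k)); print(k,g)
E
```

```text
screen top edge [[0.458, -0.147, 0.5], [0.51, -0.248, 0.5], [0.243, -0.162, 0.5], [0.247, -0.251, 0.5]]
[-1.411  0.351  1.652  0.     1.139 -0.085] [[0.97, 0.24, 0.0], [0.24, -0.97, 0.0], [0.0, -0.0, -1.0]]
up [-1.44496900e+00  9.36294667e-03  1.20664882e+00  5.70233931e-06
  1.92560797e+00 -1.18945668e-01]
0 [ 1.05685670e-01  5.72371854e-01  1.96049095e+00 -4.44089210e-16
  6.08729852e-01  2.10257582e-01]
0 [ 1.05685670e-01  1.17503571e-01  1.09063760e+00 -4.44089210e-16
  1.93345148e+00  2.10257582e-01]
3.141592653589793 None
3.141592653589793 None
```

Run:
```python
from h import *
s=arm.get_state()
arm.goto_joints(arm.solve_ik([0.10,-.42,.62],s["tcp_rot"]))
arm.goto_joints(arm.solve_ik(W(-.116,-.017,.62),Rdown(PY)))
arm.grasp()
arm.movel(W(-.116,-.017,.30),speed=.3)
arm.movel(W(-.116,-.017,.09),speed=.2)
s=arm.get_state(); print(s["time_s"],s["tool_pos"],s["grip_width"],F())
cv2.imwrite("pics/s1.png",cv2.resize(arm.grab_frame("scene")[150:390,160:480],None,fx=2.4,fy=2.4,interpolation=cv2.INTER_CUBIC))
```

```text
7.7833 [0.47392089 0.09703319 0.09094088] -6.688803430832846e-05 (array([-0.02384532, -0.02554594, -0.08982312]), array([0.26574106, 0.49064221, 0.40376929]))
```

View pics/s1.png

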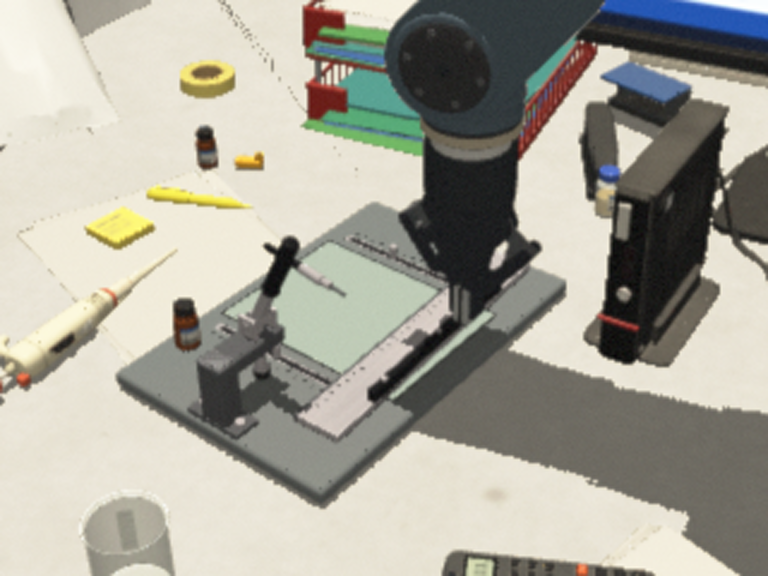

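The gripper (475,300 in the crop) stands just on the near side of the guard, clear of the computer. Next I'll descend, push to about 8 mm short of the pins, and measure the sliding force.

Run:
```python
from h import *
arm.movel(W(-.116,-.017,.060),speed=.1); arm.movel(W(-.116,-.017,.047),speed=.03)
f0=F(20)[0]; print("z contact?",f0); 
u=np.array([np.cos(PY),np.sin(PY),0])
for x in (-.112,-.109,-.106,-.103,-.100,-.095,-.090,-.075,-.060,-.045):
    arm.movel(W(x,-.017,.047),speed=.04); f=F(12)[0]-f0; print(x,arm.get_state()["tool_pos"].round(4),f.round(2),round(f@u,2))
print(arm.get_state()["time_s"])
np.save("f0.npy",f0)
cv2.imwrite("pics/t2.png",cv2.resize(arm.grab_frame("top")[180:320,228:408],None,fx=4.2,fy=4.2,interpolation=cv2.INTER_CUBIC))
```

```text
z contact? [ 0.08185586 -0.20460622 -0.02157629]
-0.112 [0.4772 0.0963 0.047 ] [-0.14  0.09  0.11] -0.15
-0.109 [0.4802 0.0958 0.047 ] [ 0.09  0.03 -0.04] 0.08
-0.106 [0.4831 0.0953 0.047 ] [-0.08  0.24  0.16] -0.11
-0.103 [0.4861 0.0947 0.047 ] [-0.09  0.5  -0.09] -0.14
-0.1 [0.4891 0.0942 0.047 ] [-0.94  0.28 -0.17] -0.96
-0.095 [0.4943 0.0934 0.0471] [0.05 0.2  0.13] 0.03
-0.09 [0.4992 0.0926 0.0471] [-0.06  0.07 -0.15] -0.07
-0.075 [0.5139 0.09   0.0471] [-0.24  0.06 -0.15] -0.25
-0.06 [0.5287 0.0875 0.047 ] [-0.06  0.29  0.4 ] -0.09
-0.045 [0.5434 0.085  0.0471] [ 0.02 -0.13  0.17] 0.03
13.45
```

View pics/t2.png

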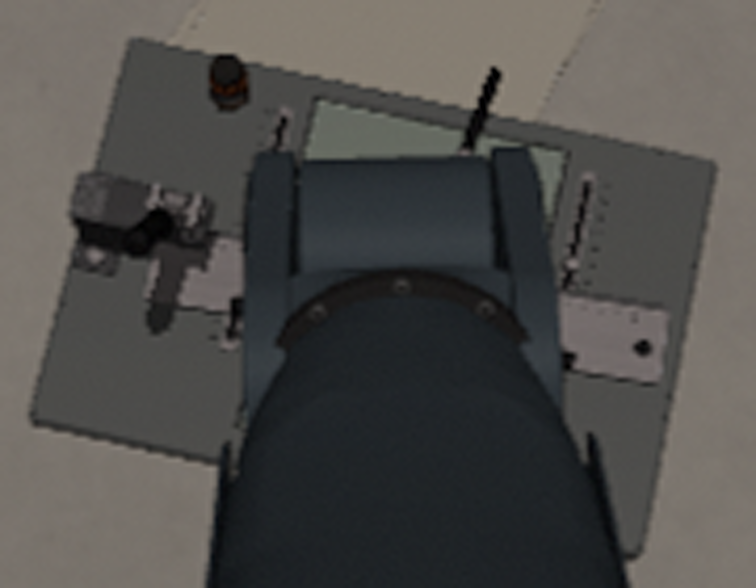

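The bar has moved well forward (right end at (668,308)–(658,384)). It still needs about 0.02 rad, with its left end leading. I'll shift the contact to the right and creep home with force checks.

Run:
```python
from h import *
u=np.array([np.cos(PY),np.sin(PY),0]); Y=-.038
arm.movel(W(-.050,-.017,.047),speed=.05); arm.movel(W(-.050+.0014,Y,.047),speed=.08)
f0=F(25)[0]; log=[]; x=-.048; base=[]; n=0
while x<-.020 and n<60:
    n+=1
    x+= .0008 if x<-.041 else .0004
    arm.movel(W(x,Y,.047),speed=.006)
    f=-(F(8,.008)[0]-f0)@u; log.append((round(x*1e3,1),round(f,2)))
    if f>3.0 : break
    if arm.get_state()["time_s"]>40: break
print(log, arm.get_state()["time_s"]); np.save("f0.npy",f0)
```

```text
[(-47.2, np.float64(-0.04)), (-46.4, np.float64(0.44)), (-45.6, np.float64(0.05)), (-44.8, np.float64(0.25)), (-44.0, np.float64(0.22)), (-43.2, np.float64(0.15)), (-42.4, np.float64(1.9)), (-41.6, np.float64(3.68))] 17.275
```

```bash
cat > creep.py <<'E'
from h import *
import sys
x=float(sys.argv[1])/1e3; step=float(sys.argv[2])/1e3; lim=float(sys.argv[3]); nmax=int(sys.argv[4]); Y=-.038
u=np.array([np.cos(PY),np.sin(PY),0]); f0=np.load("f0.npy"); log=[]
for n in range(nmax):
    x+=step; arm.movel(W(x,Y,.047),speed=.006)
    f=-(F(8,.008)[0]-f0)@u; log.append((round(x*1e3,2),round(float(f),2)))
    if f>lim: break
print(log,arm.get_state()["time_s"])
E
python3 creep.py -41.6 0.4 4.6 10
```

```text
[(-41.2, 2.51), (-40.8, 2.28), (-40.4, 1.82), (-40.0, 1.78), (-39.6, 1.73), (-39.2, 2.12), (-38.8, 1.9), (-38.4, 1.62), (-38.0, 2.02), (-37.6, 1.49)] 20.4417
```

```bash
python3 creep.py -37.6 0.4 2.9 14;  python3 - <<'E'
from h import *
cv2.imwrite("pics/t3.png",cv2.resize(arm.grab_frame("top")[180:320,228:408],None,fx=4.2,fy=4.2,interpolation=cv2.INTER_CUBIC))
E
```

```text
[(-37.2, 1.56), (-36.8, 1.73), (-36.4, 1.74), (-36.0, 1.63), (-35.6, 2.0), (-35.2, 1.65), (-34.8, 1.53), (-34.4, 1.68), (-34.0, 2.04), (-33.6, 3.75)] 23.6083
```

View pics/t3.png

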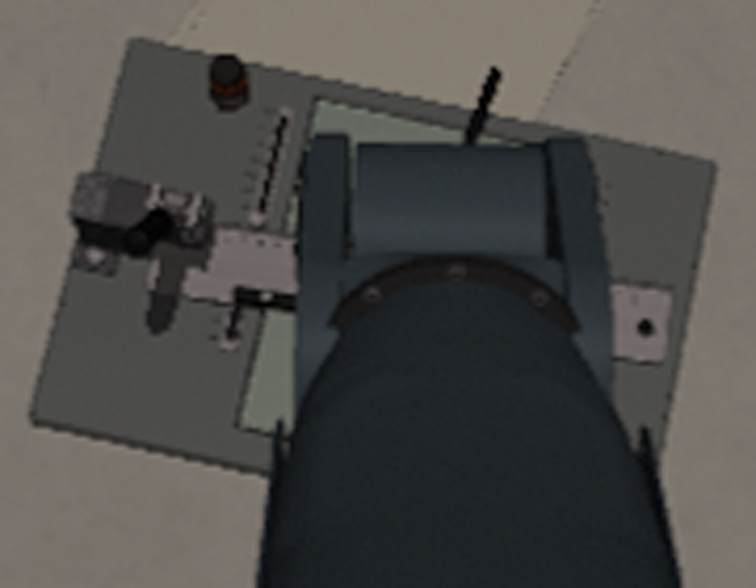

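```bash
python3 creep.py -33.6 0.1 5.2 8
```

```text
[(-33.5, 5.1), (-33.4, 5.64)] 24.2917
```

Contact is solid, with F≈5.6 N against about 1.8 N sliding. I'll retract and repeat the press centred between the pins, so that both are sure to bear.

Run:
```python
from h import *
u=np.array([np.cos(PY),np.sin(PY),0]); Y=-.012; t=np.tan(PY-p[2])
X=lambda x,y:W(x-(y+.038)*t,y,.047)   # keep along the home line of the bar
arm.movel(X(-.0385,-.038),speed=.02); arm.movel(X(-.0385,Y),speed=.08)
f0=F(25)[0]; log=[]; x=-.0355
arm.movel(X(x,Y),speed=.02)
for n in range(30):
    x+=.0003 if x<-.0340 else .0001
    arm.movel(X(x,Y),speed=.006); f=-(F(8,.008)[0]-f0)@u; log.append((round(x*1e3,2),round(float(f),2)))
    if f>5.0: break
arm.wait(.2); print(log,-(F(15)[0]-f0)@u,arm.get_state()["time_s"])
arm.movel(X(x-.003,Y),speed=.01); arm.movel(X(x-.02,Y),speed=.08)
arm.movel(X(x-.02,Y)+[0,0,.2],speed=.25)
g=W(.002-.085*np.cos(1.134),.115,.092+.085*np.sin(1.134))
print(arm.solve_ik(g+[0,0,.08],Rdown(PY)),arm.get_state()["time_s"])
arm.move_ptp(W(-.14,.115,.26),Rdown(p[2]))
for n in("top","scene"):
    im=arm.grab_frame(n); cv2.imwrite(f"pics/{n}4.png",im)
    for t_ in("lever_grip","straightedge","clamp_lever"): print(n,t_,[(np.round(r["xyz"],4).tolist(),round(r["p"],2)) for r in arm.search_frame(t_,n)[:1]])
a=cv2.resize(cv2.imread("pics/top4.png")[210:300,236:404],None,fx=4.7,fy=4.7,interpolation=cv2.INTER_CUBIC); cv2.imwrite("pics/top4c.png",a)
print("grip calc",g,arm.get_state()["time_s"])
```

```text
[(-35.2, -0.09), (-34.9, 0.38), (-34.6, 0.26), (-34.3, 0.1), (-34.0, 0.36), (-33.9, 1.37), (-33.8, 2.52), (-33.7, 4.14), (-33.6, 5.16)] 5.070117146679825 28.8583
[ 2.78542088e-01  4.75096017e-01  1.48318861e+00 -4.44089210e-16
  1.18330803e+00  3.83114001e-01] 30.6167
top lever_grip [([0.5703, 0.4533, 0.0776], 0.59)]
top straightedge [([0.5861, 0.0642, 0.0229], 0.71)]
top clamp_lever [([0.588, 0.0629, 0.0194], 0.15)]
scene lever_grip [([0.5818, 0.2149, 0.1459], 0.55)]
scene straightedge [([0.5874, 0.1029, 0.0269], 0.87)]
scene clamp_lever [([0.5808, 0.2193, 0.1448], 0.53)]
grip calc [0.57645868 0.21321773 0.16901949] 31.675
```

View pics/top4c.png

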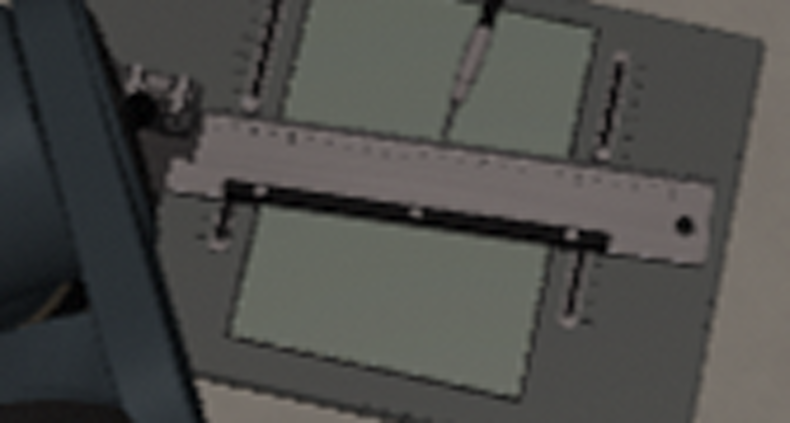

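The bar's far edge sits equally close to both pin tops (left (250,104), right (604,155)), and force rose steeply at the same line. Now I'll swing the lever down with the closed fingertips on its upper side, following the arc.

Run:
```python
from h import *
def T(deg,off,r=.092,h=.0145,tip=.025):
    t=np.radians(deg); x=.002-r*np.cos(t)+off*np.sin(t)+h; z=.092+r*np.sin(t)+off*np.cos(t)+tip
    return W(x,.115,z)
def nrm(deg):
    t=np.radians(deg); c=np.array([np.cos(p[2]),np.sin(p[2]),0]); return c*np.sin(t)+np.array([0,0,np.cos(t)])
a=T(65,.022); up=a.copy(); up[2]=.30
arm.movel(W(-.14,.115,.30),speed=.2); arm.movel(up,speed=.2); arm.movel(a,speed=.15)
f0=F(20)[0]; log=[]
for d,o in [(65,.012),(65,.0075),(60,.0075),(54,.0075),(46,.0075),(38,.0075),(30,.0075),(22,.0075),(15,.0075),(10,.0075),(7,.0075),(5,.0075)]:
    arm.movel(T(d,o),speed=.06); f=F(4)[0]-f0; log.append((d,round(float(f@nrm(d)),1)))
    if abs(f).max()>14: break
print(log)
e=T(d,.0075); log=[]
for n in range(40):
    e=e+[0,0,-.0004]; arm.movel(e,speed=.01); f=F(4)[0]-f0; log.append(round(float(f[2]),1))
    if f[2]>16: break
s=arm.get_state(); tip=s["tool_pos"]; print(log,tip,"lever deg~",np.degrees(np.arcsin((tip[2]-.025-.0075-.092)/.092)),s["time_s"])
```

```text
[(65, 0.5), (65, 0.2), (60, 0.4), (54, 0.0), (46, 0.4), (38, -0.4), (30, -0.0), (22, 0.4), (15, -0.3), (10, 0.3), (7, -0.4), (5, 0.1)]
[1.0, 2.3, 2.3, 2.2, 2.3, 2.5, 2.5, 2.6, 3.0, 3.0, 2.9, 3.6, 3.2, 6.0, 9.5, 13.3, 16.0] [0.53660338 0.22014542 0.1268122 ] lever deg~ 1.440145788323851 42.75
```

Run:
```python
from h import *
s=arm.get_state()["tool_pos"]
arm.movel(s+[0,0,.01],speed=.03); arm.movel(s+[0,0,.2],speed=.25)
arm.goto_joints(np.array(arm.get_state()["q"])+[.6,0,0,0,0,0]); 
a=arm.grab_frame("top"); b=arm.grab_frame("scene"); print(arm.get_state()["time_s"])
A=cv2.resize(a[180:320,228:408],(600,466),interpolation=cv2.INTER_CUBIC)[:, :]
cv2.imwrite("pics/t5.png",cv2.resize(a[205:305,236:404],None,fx=4.7,fy=4.7,interpolation=cv2.INTER_CUBIC))
cv2.imwrite("pics/s5.png",cv2.resize(b[225:365,205:400],None,fx=4,fy=4,interpolation=cv2.INTER_CUBIC))
```

```text
45.5667
```

View pics/t5.png

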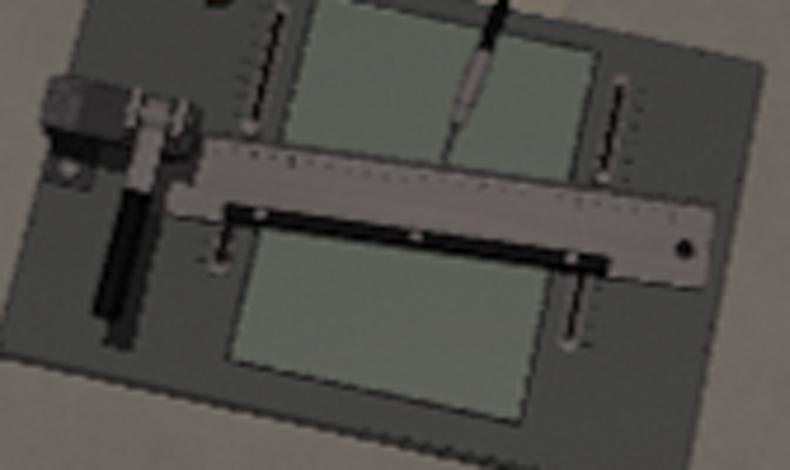

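View pics/s5.png

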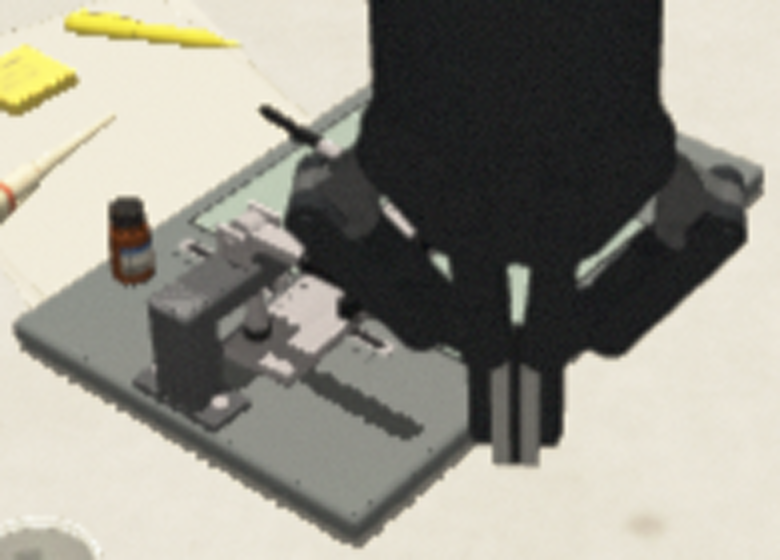

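The top view shows the lever down and level ((130,190)–(105,318)). The bar hasn't moved relative to the pins at (250,127) and (604,178), and in the scene view the foot rests on it. Handing in.

```bash
python3 -c "
from h import *
print(arm.hand_in())"
```

```text
the job is handed in; nothing more can be done
None
```

I slid the straightedge home against both stop pins with a final push of about 5 N, pressed the clamp lever down to its hard stop, and handed the job in at about 46 s; the verdict wasn't shown.

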